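Set the press dwell wheel to 7

ROBOT

A 6-joint arm with a two-finger parallel gripper is mounted at the origin on the work surface. World frame = base frame: x ahead of the robot, y to its left, z up, the work surface at z = 0. Lengths are in m, angles in rad, forces in N, time in s.
With the tool pointing down it reaches from about 0.2 to 0.875 m from the base axis. Payload 3.4 kg.
Tool frame: the origin (TCP) lies on the centre line of the jaws, within the pads' length; the fingertips stand 22 mm ahead of it and the grasp point (between the pads) lies 3 mm ahead of it; z points along the fingers, y is the line along which they close (so a half turn about z gives the same grasp; the last joint's range is limited). The gripper opens to 94 mm and grips with 3 to 60 N. Pads are 16 mm wide; open, the fingers measure 119 mm over their backs; the gripper's body (75 mm by 177 mm) begins 78 mm behind the grasp point.
Start: joints at [1.075, 0.276, 1.505, -0, 1.361, -0.121], TCP at [0.211, 0.535, 0.227] pointing down, gripper open.
Joint ranges: [-2.89, 2.89], [-0.75, 2.08], [0.22, 2.7], [-1.18, 4.32], [0.11, 2.71], [-2.7, 2.7]. Speed limits (rad/s): [2.57, 2.57, 3.14, 3.14, 3.14, 3.14].

INTERFACE

Orientations are given as a 3x3 rotation matrix whose columns are the frame's x, y, z axes.
In Python, from cell import sense, viewer, ticket gives the robot as it stands.
- The arm moves only by the tool arm_command, never from a script. Its argument "rows" is text: rows parted by semicolons, each of 5 numbers parted by spaces: the closure, from 0 (fully open) to 1 (shut), then the shift along the tool's x, y, z in cm, then the turn about the tool's z in degrees. A call has 1 to 5 rows; each row is the pose to reach, as a shift and turn from the pose commanded when the call began, along the tool's axes at that moment; what a row does not reach only later rows make up. A row lasts 1/10 s, in which the tool goes at most 50 mm and 8.59 degrees, less where a joint would pass 70% of its speed; a pose out of reach is approached as far as the arm can. A call with a gripper value outside its range is refused whole. The fingers move at their own pace and stop on an object; "newtons" is the grip in N (left out, the last holds). Time passes only in rows, so rows that repeat a pose let the fingers close. It gives the time, the measured TCP pose, the force, the opening and the grip force at its end, in the units of the state.
- sense(): the state, without advancing time (a new reading comes with each control period).
- viewer.read_camera(name): name is "scene" or "top" or "wrist"; returns a dict with "img" (384x512x3 uint8, red, green, blue), "range_z" (384x512 float32, m along the optical axis (not along the pixel's ray), 0 where there is no reading), "mtx" (3x3 intrinsics, pixels), "eye" and "rotation" of the camera in the world; the wrist camera has in their place "mount" (4x4, takes a point from camera to tool coordinates, whose origin is the TCP and whose axes are the flange's). Camera axes: x right, y down, z forward; pixel columns grow to the right and rows downward; lengths in m; the calibration is good to about 2 mm. The wrist camera is an equidistant fisheye: a pixel r from the principal point sees the ray r / f radians off the axis. A picture is of the moment at which its call begins: read the wrist's pose just before it.
- ticket.sign_off(): hands the job in; it is judged then, once.
The state is a dict: "t": time; "joint_pos": joint angles; "qvel": joint speeds; "tau": joint torques, N m; "tcp_pos": TCP position; "ee_rot": TCP orientation; "ft_force": force on the tool from outside, world axes, zero at the start; "torque": the same for the moment, N m; "opening": finger opening in m; "grip_force": force on a finger pad.
Only numpy, scipy, OpenCV 4.12 (cv2) and the standard library are available. Lean on these libraries where they do the work, as an engineer would, in place of code of your own. Each camera call takes 0.05 s, during which the arm holds its last target. There are 200 camera calls.

TASK

On the bench, swing the clear hinged cover of the press's setting box up past its balance point so that it stays wide open by itself, then roll the knurled thumbwheel by its edge until the digit 7 stands in the middle of its window. Leave the cover open, and leave the other parts on the bench where they are.

Things in the scene. Friction and masses are not known exactly. Their poses are not given: they have to be found in the camera images.
- settingbox: Grey sheet-metal setting box fixed to the bench, 150 mm (x) by 110 mm (y) by 60 mm high, with a clear plastic cover on top. Origin at the centre of its underside on the bench, z up. It stands sideways to the robot: its own x axis points from its lip side (roughly the robot's right) to its hinge side (roughly the robot's left); its own y axis points roughly back to the robot. Lip side, hinge side, near and far below are those of the box.
- cover (a joint): Angle of the clear cover in rad: 0 shut, 1.9 wide open against its stop, leaning away to the left. The cover is an upside-down tray 150 mm by 110 mm, 39 mm deep, walls 3 mm, about 0.18 kg, hinged along the top edge of the box's hinge side (axis along the box's y). Its balance point is near 1.26 rad (72 degrees): released below that it falls shut, beyond it falls open to its stop and stays. It must be open to reach the wheel.
- cover_hinge (a point): Point on the cover's hinge axis, mid-width, 75 mm from the box's centre along its +x and 60 mm above the bench; does not move with the cover.
- cover_lip (a point): Middle of the free edge of the cover's black lip, at its underside; moves with the cover, 174 mm from the hinge axis. The lip is a flat tab 4 mm thick, 70 mm wide, standing 24 mm out beyond the lip side (-x) of the box and cover; when shut its underside is 60 mm above the bench with free space below, so that a fingertip can go under it and lift.
- wheel (a joint): Angle of the black knurled thumbwheel in rad. Digit n (0 to 9) is in the middle of the window at n x 0.628 rad, so 7 is at 4.398. Pushing the top of the wheel along the box's +x (to the hinge side, roughly the robot's left) increases it and brings up the higher digits. Stops at -0.25 and 5.9. No clicks: it turns against a light steady friction of about 1.2 N at the rim and stays where it is left.
- wheel_top (a point): Highest point of the knurled rim, mid-width, when the cover is open (fixed to the box, does not turn). The rim has radius 41 mm, is 30 mm wide along the box's y, has 30 round ridges 2.5 mm high along y, and its axle lies along the box's y, 41 mm below this point. It stands 26 mm out of the box's top; this point is 86 mm above the bench, at x = -15 mm, y = -22 mm from the box's centre. With the cover open nothing stands above it.
- window (a point): Middle of the window on the black hump beside the knurled rim, 80 mm above the bench, 43 mm from wheel_top along the box's +y (nearer the robot). The opening is 22 mm (x) by 34 mm (y); white index marks flank its middle. The white drum under it turns with the wheel and carries black seven-bar digits 0 to 9, about 17 mm tall and 11 mm wide, that read upright from the robot's side. The hump is 76 mm long (x), 42 mm wide and begins 7 mm nearer the robot than the knurled rim.
- display_mid (a point): Bystander: loose small black display unit, 75 by 50 by 22 mm, lying beyond the setting box; its centre.
- sensor_mid (a point): Bystander: loose black round sensor cap, 28 mm across, 18 mm high, beyond the setting box; its centre.
- driver_grip (a point): Bystander: loose screwdriver lying on the bench between the setting box and the robot; middle of its handle.
- parts_tray: Bystander: clear tray 220 by 160 by 22 mm with black sensor caps, fixed to the bench, far to the left; origin at the centre of its underside.
Mind the look-alikes: they are no part of the job. Several things have the shape of the settingbox; the one meant has the colours described above.

How it is judged:
By the outcome, as a careful person would: the job done as asked, in the order asked, and still so for the second after the job is handed in, with the robot touching nothing.
It also fails if it takes over 56 s, if anything falls off the work surface, if the arm or the gripper's body presses on something with over 40 N, if the wrist force passes 120 N, or if a joint passes its speed limit or range.

## Working session

There is one attempt and no reset: what is moved stays moved. The work goes in short steps, Python scripts to look and compute and a tool call to move; the robot and the scene stay as the last step left them, time stands still between calls to the robot, and variables do not carry over. Pictures are saved under pics/ and viewed, at most 10 in all, crops included, and the job is handed in when it is done.

Besides the shell and the picture viewer there is one more tool, called after ">>>" by a JSON object that holds its "op" and its "data". arm_command: Moves the arm, as the interface text tells. Its arguments: {"type":"object","properties":{"rows":{"type":"string"},"newtons":{"type":"number"}},"required":["rows"]}

```bash
mkdir -p pics; ls; python3 - <<'E'
from cell import sense, viewer
import cv2,numpy as np
s=sense();print(s['t'],s['tcp_pos'],s['ee_rot'],s['opening'])
ims=[]
for n in("scene","top"):
    c=viewer.read_camera(n);np.savez(n+".npz",**c);ims.append(c['img']);print(n,c['eye'],c['rotation'],c['mtx'])
    cv2.imwrite(f"pics/{n}0.png",cv2.resize(c['img'][:,:,::-1],(800,600)))
E
```

```text
pics
0.0 [0.21026472 0.53461422 0.22660368] [[-9.30584117e-01  3.66077144e-01 -8.51676217e-04]
 [ 3.66078077e-01  9.30582759e-01 -1.60324236e-03]
 [ 2.05644821e-04 -1.80373186e-03 -9.99998352e-01]] 0.09393297204201985
scene [ 1.44508832 -0.06785198  0.75333411] [[ 0.14738465  0.59892663 -0.7871243 ]
 [ 0.9889111  -0.10390584  0.10610566]
 [-0.0182373  -0.7940343  -0.60759931]] [[426.04940689   0.         259.49502748]
 [  0.         426.04940689 191.15359394]
 [  0.           0.           1.        ]]
top [0.45152748 0.04843149 1.25598619] [[-0.02657896 -0.99101341  0.13109531]
 [-0.9995954   0.02501923 -0.01353073]
 [ 0.01012923 -0.1314019  -0.99127743]] [[436.04981793   0.         256.45664406]
 [  0.         436.04981793 194.99300655]
 [  0.           0.           1.        ]]
```

View pics/top0.png

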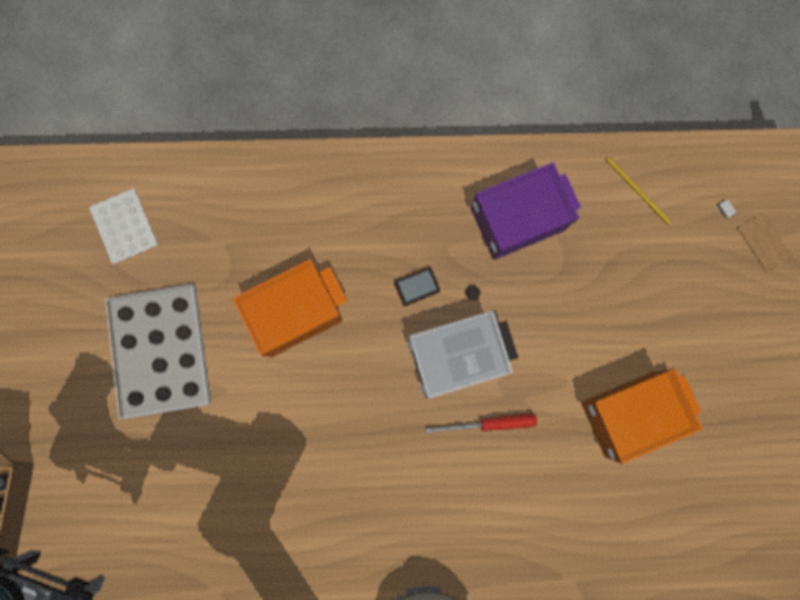

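View pics/scene0.png

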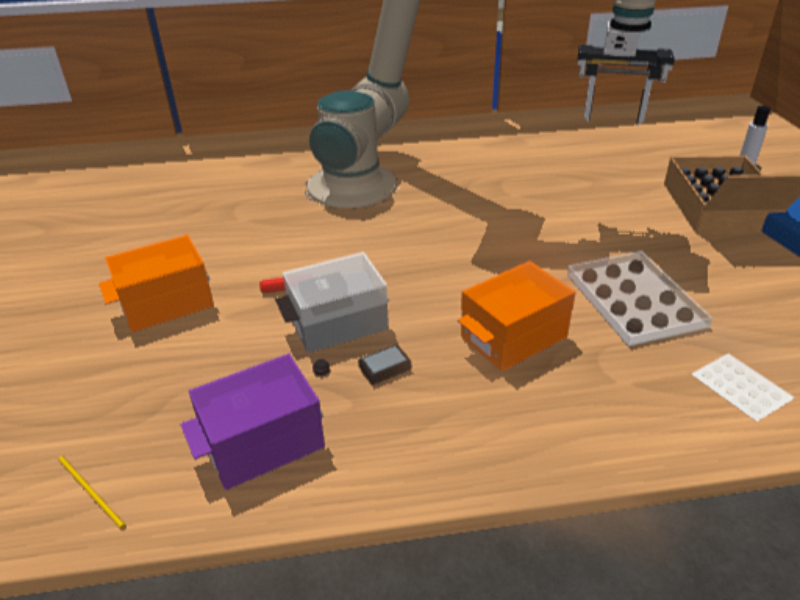

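The target is the grey box near (460,353) in the top view, with its black lip at (508,340). The orange and purple boxes are look-alikes. Next I fit its pose.

```bash
cat > h.py <<'E'
import numpy as np,cv2
def cloud(c):
    v,u=np.mgrid[0:384,0:512];K=c['mtx'];z=c['range_z']
    p=np.stack([(u-K[0,2])/K[0,0]*z,(v-K[1,2])/K[1,1]*z,z],-1)
    return p@c['rotation'].T+c['eye']
def proj(c,P):
    q=(np.atleast_2d(P)-c['eye'])@c['rotation'];q=q@c['mtx'].T;return q[:,:2]/q[:,2:]
def rayz(c,uv,z):
    d=c['rotation']@np.linalg.solve(c['mtx'],[uv[0],uv[1],1]);return c['eye']+d*(z-c['eye'][2])/d[2]
E
python3 - <<'E'
import numpy as np,cv2;from h import *
for n in("top","scene"):
    c=np.load(n+".npz");P=cloud(c);img=c['img'].astype(int)
    if n=="top":
        lip=np.zeros((384,512),bool);lip[195:245,310:340]=1
        dark=lip&(img.max(2)<70)&(P[...,2]>.045)
        print('lip',dark.sum(),P[dark].mean(0),np.median(P[dark][:,2]),cv2.minAreaRect(P[dark][:,:2].astype('f4')*1000))
        ctr=P[dark].mean(0)
    m=(np.abs(P[...,0]-ctr[0])<.11)&(np.abs(P[...,1]-ctr[1]-.08)<.13)
    for lo,hi in((.03,.056),(.056,.068),(.08,.094),(.094,.11)):
        k=m&(P[...,2]>lo)&(P[...,2]<hi)
        if k.sum()>20:print(n,lo,k.sum(),cv2.minAreaRect(P[k][:,:2].astype('f4')*1000))
E
```

```text
lip 109 [ 0.54172508 -0.15326293  0.06395099] 0.06409967272749229 ((542.232666015625, -153.33531188964844), (63.731040954589844, 13.361584663391113), 14.807534217834473)
top 0.056 188 ((521.9252319335938, -76.06241607666016), (96.510009765625, 179.04803466796875), 15.10053539276123)
top 0.08 51 ((517.9181518554688, -65.3725357055664), (106.04669189453125, 148.2992401123047), 16.094797134399414)
top 0.094 2294 ((519.70849609375, -66.4403076171875), (110.05475616455078, 150.39300537109375), 15.27807331085205)
scene 0.03 457 ((559.1395874023438, -76.81564331054688), (180.67526245117188, 88.10665130615234), 72.99740600585938)
scene 0.056 368 ((556.4456787109375, -82.80533599853516), (192.64898681640625, 87.82469177246094), 70.98416137695312)
scene 0.08 285 ((520.6394653320312, -65.07028198242188), (112.33197784423828, 150.91259765625), 15.777694702148438)
scene 0.094 1418 ((517.5513305664062, -65.63858032226562), (114.49427032470703, 152.55279541015625), 16.42262077331543)
```

```bash
python3 - <<'E'
import numpy as np,cv2
c=np.load("top.npz");cv2.imwrite("pics/topcrop.png",cv2.resize(c['img'][185:265,250:345,::-1],(760,640)[:2] if 0 else (712,600),interpolation=cv2.INTER_CUBIC))
E
```

```text
(no output)
```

View pics/topcrop.png

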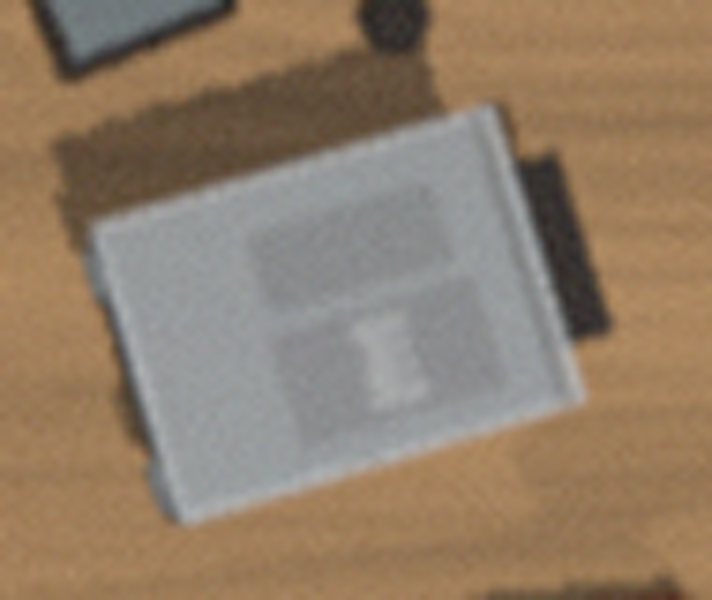

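```bash
cat >> h.py <<'E'
A=np.radians(15.5);C=np.array([.519,-.066]);BX=np.array([-np.sin(A),np.cos(A)]);BY=np.array([-np.cos(A),-np.sin(A)])
def w(x,y,z):return np.r_[C+x*BX+y*BY,z]
def need(x,y,z):  # box coords of TCP -> tool shift cm + turn deg
    from cell import sense
    s=sense();R=s['ee_rot'];d=R.T@(w(x,y,z)-s['tcp_pos'])
    ty=-BY;a=np.degrees(np.arctan2(R[1,1],R[0,1])-np.arctan2(ty[1],ty[0]))
    b=s['tcp_pos'][:2]-C;print('t',s['t'],'now box',(b@BX).round(4),(b@BY).round(4),s['tcp_pos'][2].round(4),'shift',(d*100).round(2),'turn',a.round(2),'F',s['ft_force'].round(1),'j',s['joint_pos'].round(2),s['opening'])
E
python3 -c "
from h import *
need(-.089,0,.2)"
```

```text
t 0.1 now box 0.6613 0.137 0.2267 shift [-56.07 -51.7    2.74] turn 53.03 F [ 0.4 -0.1  0.3] j [ 1.08  0.28  1.51 -0.    1.36 -0.12] 0.09412376401573477
```

>>> {"op": "arm_command", "data": {"rows": "0 -11 -10 0 8; 0 -22 -21 0 16; 0 -33 -31 0 24; 0 -44 -41 0 32; 0 -56 -52 0 40"}}

```text
t: 0.6
tcp_pos: [0.3182, 0.3076, 0.2272]
ee_rot: [[-0.473, 0.881, -0.0], [0.881, 0.473, -0.0], [-0.0, -0.0, -1.0]]
ft_force: [1.4, -0.3, 0.4]
opening: 0.094
grip_force: 0.0
```

```bash
python3 -c "
from h import *
need(-.089,0,.2)"
```

```text
t 0.6 now box 0.4136 0.0936 0.2272 shift [-51.09  -1.96   2.73] turn 12.75 F [ 1.4 -0.3  0.4] j [ 0.61  0.07  1.76 -0.    1.3   0.12] 0.09402529518058825
```

>>> {"op": "arm_command", "data": {"rows": "0 -5 -0.2 0 4; 0 -10 -0.5 0 8; 0 -15 -0.8 0 12.7; 0 -20 -1 0 12.7; 0 -25 -1 0 12.7"}}

```text
t: 1.1
tcp_pos: [0.4286, 0.0833, 0.2274]
ee_rot: [[-0.272, 0.962, 0.0], [0.962, 0.272, 0.0], [0.0, 0.0, -1.0]]
ft_force: [1.6, 1.1, -0.1]
opening: 0.0941
grip_force: 0.0
```

>>> {"op": "arm_command", "data": {"rows": "0 -5 0 0 0; 0 -10 0 0 0; 0 -15 0 0 0; 0 -20 0 0 0; 0 -24 0 0 0"}}

```text
t: 1.6
tcp_pos: [0.4942, -0.1485, 0.227]
ee_rot: [[-0.271, 0.963, -0.0], [0.963, 0.271, -0.0], [-0.0, -0.0, -1.0]]
ft_force: [0.9, 0.4, 0.4]
opening: 0.0939
grip_force: 0.0
```

```bash
python3 -c "
from h import *
need(-.089,0,.076)"
```

```text
t 1.6 now box -0.0728 0.0459 0.227 shift [-1.64  4.59 15.1 ] turn 0.23 F [0.9 0.4 0.4] j [-0.43  0.19  1.63 -0.    1.33 -0.7 ] 0.09385341156541974
```

>>> {"op": "arm_command", "data": {"rows": "0 -1.6 4.6 0 0.2; 0 -1.6 4.6 4 0.2; 0 -1.6 4.6 7 0.2; 0 -1.6 4.6 7 0.2; 0 -1.6 4.6 7 0.2"}}

```text
t: 2.1
tcp_pos: [0.5424, -0.1484, 0.1573]
ee_rot: [[-0.269, 0.963, -0.001], [0.963, 0.269, 0.001], [0.001, -0.001, -1.0]]
ft_force: [-0.4, 1.0, 0.2]
opening: 0.0938
grip_force: 0.0
```

```bash
python3 - <<'E'
from h import *
from cell import viewer
need(-.089,0,.076)
c=viewer.read_camera("wrist");print(c['mount'].round(3).tolist(),c['mtx'])
np.savez("wr0.npz",**c)
cv2.imwrite("pics/wr0.png",cv2.resize(c['img'][:,:,::-1],(800,600)))
E
```

```text
t 2.1 now box -0.0856 -0.0006 0.1573 shift [-0.35 -0.05  8.13] turn 0.13 F [-0.4  1.   0.2] j [-0.39  0.31  1.64  0.    1.19 -0.66] 0.09381674478207652
[[-0.001, -0.97, -0.242, 0.071], [1.0, -0.001, -0.001, 0.0], [0.001, -0.242, 0.97, -0.159], [0.0, 0.0, 0.0, 1.0]] [[297.31863964   0.         255.74143276]
 [  0.         297.31863964 190.09664968]
 [  0.           0.           1.        ]]
```

View pics/wr0.png

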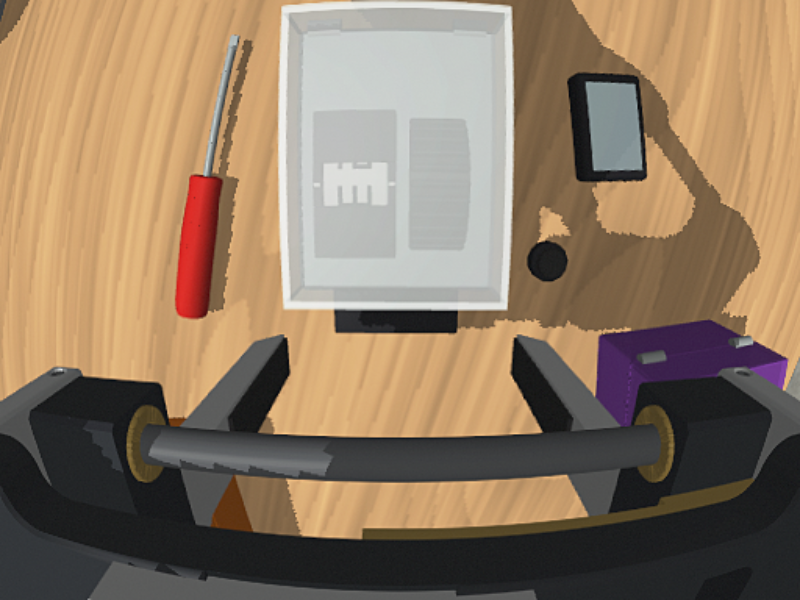

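The lip (centre at (396,320)) lies midway between the fingers at (280,340) and (520,340), with room on both sides. The drum shows dark bars near (355,185). I lower the fingers around the lip and grip its sides.

>>> {"op": "arm_command", "data": {"rows": "0 -0.4 0 3 0; 0 -0.4 0 6 0; 0 -0.4 0 8.1 0; 0 -0.4 0 8.1 0; 0 -0.4 0 8.1 0"}}

```text
t: 2.65
tcp_pos: [0.5449, -0.1527, 0.0783]
ee_rot: [[-0.27, 0.963, 0.003], [0.963, 0.27, -0.001], [-0.002, 0.002, -1.0]]
ft_force: [0.6, -0.0, 0.4]
opening: 0.094
grip_force: 0.0
```

>>> {"op": "arm_command", "data": {"rows": "0.35 0 0 0 0; 0.35 0 0 0 0; 0.35 0 0 0 0; 0.35 0 0 0 0; 0.35 0 0 0 0", "newtons": 12}}

```text
t: 3.15
tcp_pos: [0.5413, -0.1533, 0.0773]
ee_rot: [[-0.271, 0.963, -0.005], [0.963, 0.271, -0.002], [-0.001, -0.005, -1.0]]
ft_force: [-5.8, -3.1, 6.3]
opening: 0.0694
grip_force: 12.0
```

```bash
python3 - <<'E'
from h import *
need(-.089,0,.076)
# arc: grip point at (-.089,.062) about hinge (.075,.060)
r=.164
for th in range(0,96,6):
    t=np.radians(th);print(th,(100*r*(1-np.cos(t))).round(1),(-100*r*np.sin(t)).round(1))
E
```

```text
t 3.15 now box -0.0901 0.0018 0.0773 shift [0.11 0.19 0.13] turn 0.22 F [-5.8 -3.1  6.3] j [-0.4   0.38  1.75 -0.    1.01 -0.67] 0.06935361497547846
0 0.0 -0.0
6 0.1 -1.7
12 0.4 -3.4
18 0.8 -5.1
24 1.4 -6.7
30 2.2 -8.2
36 3.1 -9.6
42 4.2 -11.0
48 5.4 -12.2
54 6.8 -13.3
60 8.2 -14.2
66 9.7 -15.0
72 11.3 -15.6
78 13.0 -16.0
84 14.7 -16.3
90 16.4 -16.4
```

>>> {"op": "arm_command", "data": {"rows": "0.35 0.1 0 -1.7 0; 0.35 0.4 0 -3.4 0; 0.35 0.8 0 -5.1 0; 0.35 1.4 0 -6.7 0; 0.35 2.2 0 -8.2 0"}}

```text
t: 3.65
tcp_pos: [0.5352, -0.1311, 0.1585]
ee_rot: [[-0.269, 0.963, -0.005], [0.963, 0.269, 0.0], [0.001, -0.005, -1.0]]
ft_force: [-3.5, -1.2, -1.5]
opening: 0.0696
grip_force: 12.0
```

```bash
python3 - <<'E'
from h import *
need(-.089+.022,0,.158)
from cell import viewer
c=viewer.read_camera("scene")
cv2.imwrite("pics/sc1.png",cv2.resize(c['img'][100:280,130:330,::-1],(660,594),interpolation=cv2.INTER_CUBIC))
E
```

```text
t 3.65 now box -0.0671 0.0018 0.1585 shift [0.01 0.18 0.05] turn 0.12 F [-3.5 -1.2 -1.5] j [-0.37  0.29  1.66 -0.    1.19 -0.64] 0.06964126668689151
```

View pics/sc1.png

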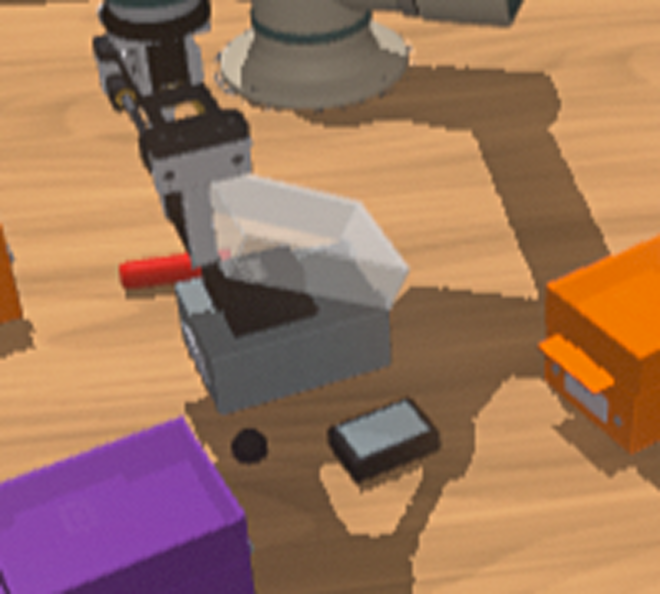

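The cover is following the gripper and sits at about 30°. I carry on along the arc.

>>> {"op": "arm_command", "data": {"rows": "0.35 0.9 0 -1.4 0; 0.35 2.0 0 -2.8 0; 0.35 3.2 0 -4 0; 0.35 4.6 0 -5.1 0; 0.35 6 0 -6 0"}}

```text
t: 4.2
tcp_pos: [0.5191, -0.0727, 0.219]
ee_rot: [[-0.269, 0.963, -0.005], [0.963, 0.269, -0.0], [0.001, -0.005, -1.0]]
ft_force: [-4.8, -1.3, -1.2]
opening: 0.0697
grip_force: 12.0
```

>>> {"op": "arm_command", "data": {"rows": "0.35 1.5 0 -0.8 0; 0.35 3.1 0 -1.4 0; 0.35 4.8 0 -1.8 0; 0.35 6.5 0 -2.1 0; 0.35 6.5 0 -2.1 0"}}

```text
t: 4.7
tcp_pos: [0.5015, -0.0087, 0.2405]
ee_rot: [[-0.271, 0.963, -0.003], [0.963, 0.271, 0.001], [0.002, -0.003, -1.0]]
ft_force: [-4.9, -2.7, 1.7]
opening: 0.07
grip_force: 12.0
```

```bash
python3 - <<'E'
from h import *
need(-.089+.147,0,.239)
from cell import viewer
c=viewer.read_camera("scene")
cv2.imwrite("pics/sc2.png",cv2.resize(c['img'][70:250,130:330,::-1],(660,594),interpolation=cv2.INTER_CUBIC))
E
```

```text
t 4.7 now box 0.0598 0.0016 0.2405 shift [-0.19  0.16  0.15] turn 0.23 F [-4.9 -2.7  1.7] j [-0.16  0.16  1.63  0.    1.36 -0.43] 0.06998399133021758
```

View pics/sc2.png

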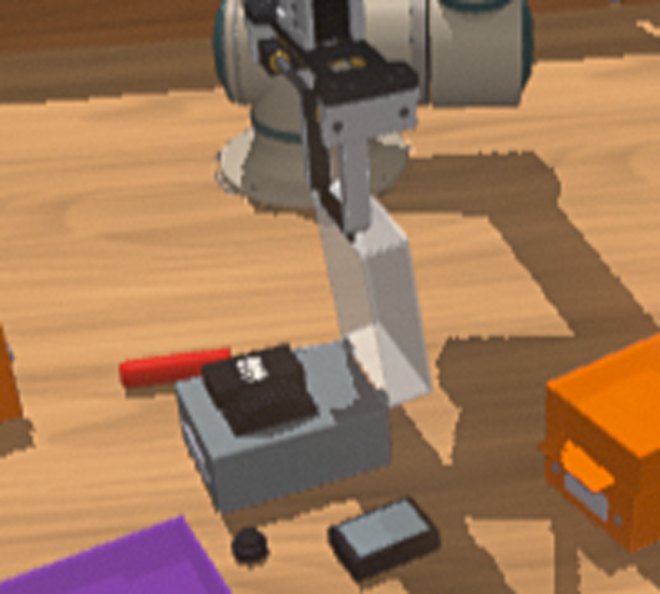

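The cover now stands at about 84°, past its balance point. I release it and back off up and away from it.

>>> {"op": "arm_command", "data": {"rows": "0.05 0 0 0 0; 0.05 0 0 0 0; 0.05 0 0 0 0; 0.05 0 0 -1.5 0; 0.05 -3 0 -1.5 0"}}

```text
t: 5.25
tcp_pos: [0.5132, -0.0377, 0.2565]
ee_rot: [[-0.272, 0.962, 0.004], [0.962, 0.272, 0.002], [0.001, 0.005, -1.0]]
ft_force: [0.4, 0.1, -0.3]
opening: 0.0894
grip_force: 0.0
```

>>> {"op": "arm_command", "data": {"rows": "0.5 -4 0 0 0; 1 -8 0 0 0; 1 -13 0 3 0; 1 -15 0 6 0; 1 -15 0 6 0"}}

```text
t: 5.75
tcp_pos: [0.5515, -0.1866, 0.1898]
ee_rot: [[-0.266, 0.964, -0.006], [0.964, 0.266, 0.002], [0.004, -0.005, -1.0]]
ft_force: [-0.0, 0.5, -0.7]
opening: 0.0528
grip_force: 0.0
```

```bash
python3 - <<'E'
from h import *
need(-.09,-.022,.15)
from cell import viewer
c=viewer.read_camera("wrist");d=viewer.read_camera("scene")
np.savez("wr1.npz",**c)
a=cv2.resize(c['img'][:,:,::-1],(440,330));b=cv2.resize(d['img'][:,:,::-1],(440,330))
k=cv2.resize(c['img'][50:200,150:350,::-1],(350,262),interpolation=cv2.INTER_CUBIC)
o=np.zeros((600,790,3),np.uint8);o[:330,:440]=a;o[:262,440:]=k
e=cv2.resize(d['img'][90:220,130:300,::-1],(353,270),interpolation=cv2.INTER_CUBIC);o[330:,:353]=e
cv2.imwrite("pics/m3.png",o)
E
```

```text
t 5.75 now box -0.1249 0.0009 0.1898 shift [3.48 2.31 3.99] turn -0.1 F [-0.   0.5 -0.7] j [-0.45  0.31  1.55 -0.    1.29 -0.71] 0.0528033225080424
```

View pics/m3.png

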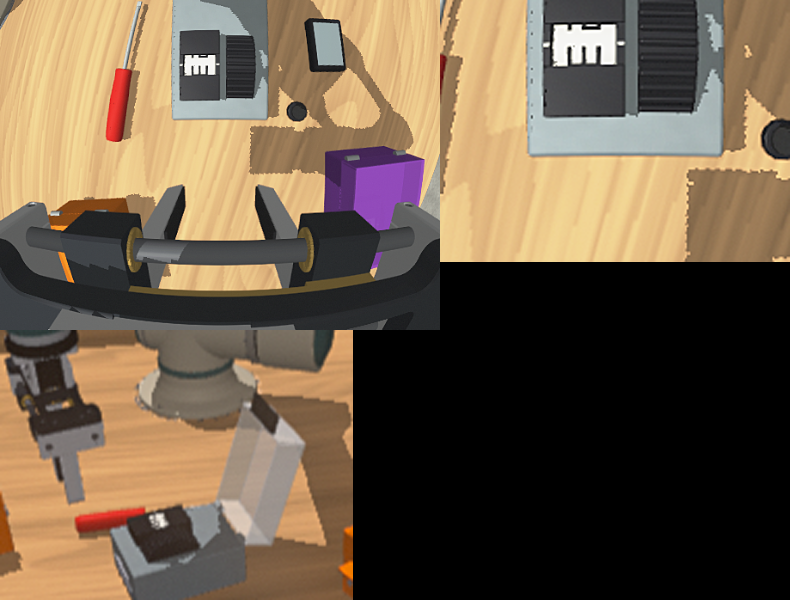

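The cover stands open by itself against its stop, seen at bottom left (250,480). The window is at about (585,45) in the upper-right crop. I read it by rectifying the wrist image numerically.

```bash
cat >> h.py <<'E'
def rect(c,pos,R,xs,ys,z):  # rectified grey: rows = box y ascending (digit upright), cols = box x descending
    Y,X=np.meshgrid(ys,xs,indexing='ij');P=np.stack([C[0]+X*BX[0]+Y*BY[0],C[1]+X*BX[1]+Y*BY[1],0*X+z],-1)
    q=(P-pos)@R;M=c['mount'];q=(q-M[:3,3])@M[:3,:3]
    n=np.hypot(q[...,0],q[...,1]);th=np.arctan2(n,q[...,2]);K=c['mtx']
    u=K[0,0]*th*q[...,0]/n+K[0,2];v=K[1,1]*th*q[...,1]/n+K[1,2]
    g=cv2.cvtColor(c['img'],cv2.COLOR_RGB2GRAY)
    return cv2.remap(g,u.astype('f4'),v.astype('f4'),cv2.INTER_LINEAR)
def look(z=.079):
    from cell import sense,viewer
    s=sense();c=viewer.read_camera("wrist")
    xs=np.arange(6,-38,-1)*1e-3;ys=np.arange(0,43,1.5)*1e-3
    g=rect(c,s['tcp_pos'],s['ee_rot'],xs,ys,z)
    print('cols box x 6..-37 mm; rows box y 0..42')
    for y,r in zip(ys,g):print('%5.1f '%(y*1e3)+''.join(' .:-=+*#%@'[min(9,int(v)*10//256)] for v in r))
    return c,s,g
E
python3 - <<'E'
from h import *
c,s,g=look()
from cell import sense
d=c['range_z'];
# heights of rim/hump from wrist depth (fisheye: range_z is along axis)
v,u=np.mgrid[0:384,0:512];K=c['mtx'];dx=(u-K[0,2])/K[0,0];dy=(v-K[1,2])/K[1,1];th=np.hypot(dx,dy)+1e-9
q=np.stack([dx/th*np.tan(th)*d,dy/th*np.tan(th)*d,d],-1);M=c['mount']
P=(q@M[:3,:3].T+M[:3,3])@s['ee_rot'].T+s['tcp_pos'];b=P[...,:2]-C;bx=b@BX;by=b@BY
k=(d>0)&(abs(bx)<.11)&(abs(by)<.07)
for lo,hi in((.055,.063),(.07,.092)):
    m=k&(P[...,2]>lo)&(P[...,2]<hi);print(lo,m.sum(),'x',np.percentile(bx[m],[1,50,99]).round(4),'y',np.percentile(by[m],[1,99]).round(4))
m=k&(P[...,2]>.062)&(by<-.005)&(by>-.04)&(bx<.03);print('rim top z',np.percentile(P[...,2][m],98),'x of top',np.median(bx[m&(P[...,2]>np.percentile(P[...,2][m],90))]),'x span',np.percentile(bx[m],[1,99]),'y',np.percentile(by[m],[1,99]))
E
```

```text
cols box x 6..-37 mm; rows box y 0..42
  0.0 ============================================
  1.5 -:---::-----------:=+-----------------------
  3.0 :::::::::.::::::::.%@*.:::::::::::::::::::::
  4.5 ::::::::::::::::::.%@*.:::::::::::::::::::::
  6.0 :::::::::.::-=======+=========+-::::::::::::
  7.5 ::::::::.:#@@@@@@@@@@@@@@@@@@@@*::::::::::::
  9.0 ::::::::..*@@@@@@@@@@@@@@@@@@@@%::::::::::::
 10.5 ::::::::.-%@@@@@@@@@@@@@@@@@@@@%::::::::::::
 12.0 ::::::::.-%@@@@@@@@@@@@@@@@@@@@%::::::::::::
 13.5 ::::::::.-%@@@@@@@@@@@@@@@@@@@@%::::::::::::
 15.0 :::::::::....#@@@@@@@%:. .......::::::::::::
 16.5 ::::::::::-..#@@@@@@@@##**##**+.::::::::::::
 18.0 ::::::::.=*: #@@@@@@@@@@@@@@@@*.::::::::::::
 19.5 ::::::::.=*: %@@@@@@@@@@@@@@@@* ::::::::::::
 21.0 :::::::-::=: %@@@@@@@@@@@@@%%%* ::::::::::::
 22.5 :::::::::... %@@@@@@@#: ........::::::::::::
 24.0 :::::::-.:+**@@@@@@@@%#######%* ::::::::::::
 25.5 :::::::-.-%@@@@@@@@@@@@@@@@@@@#.::::::::::::
 27.0 :::::::-.:%@@@@@@@@@@@@@@@@@@@#.::::::::::::
 28.5 :::::::-..*##@@@@@@@@@%%%%%%%%*.::::::::::::
 30.0 :::::::-:    %@@@@@@@#: ........::::::::::::
 31.5 :::::::-: #%#@@@@@@@@@%########*::::--::::::
 33.0 :::::::-: @@@@@@@@@@@@@@@@@@@@@#-::-:::--:--
 34.5 ::::::--: @@@@@@@@@@@@@@@@@@@@@#-::---------
 36.0 :::::::-:.@@@@@@@@@@@@@@@@@@@@@*-::---------
 37.5 :::::::-:.%#@@@@@@@@@@@%@@@@@#**-:-:--------
 39.0 :::::---:... .....:-++=::--::...:-----------
 40.5 :::-----:::::::::::==::::::::::::-----------
 42.0 ::::-:--::-:::--::-@@=:-------:::-----:-----
0.055 8969 x [-0.0735  0.0155  0.0701] y [-0.0522  0.0557]
0.07 5818 x [-0.0511 -0.0157  0.0222] y [-0.0344  0.0428]
rim top z 0.31353004363369036 x of top -0.09995582946123636 x span [-0.10590189  0.01943213] y [-0.03971912 -0.00550603]
```

The window shows the right part of a 2 and the left part of a 3. The index is at box x ≈ -14 mm, so the wheel reads about 2.65, or 1.66 rad. It needs about +2.7 rad, roughly 112 mm at the rim, so I approach the wheel top with the fingers closed.

>>> {"op": "arm_command", "data": {"rows": "1 3 2.3 2 -0.1; 1 6 2.3 4 -0.1; 1 9 2.3 6 -0.1; 1 9 2.3 6.5 -0.1; 1 9 2.3 6.5 -0.1", "newtons": 20}}

```text
t: 6.4
tcp_pos: [0.5508, -0.0898, 0.1306]
ee_rot: [[-0.274, 0.962, 0.002], [0.962, 0.274, -0.0], [-0.001, 0.002, -1.0]]
ft_force: [0.0, 0.1, 0.1]
opening: 0.0016
grip_force: 0.0
```

```bash
python3 -c "
from h import *
need(-.036,-.022,.104)"
```

```text
t 6.4 now box -0.0314 -0.0243 0.1306 shift [-0.46 -0.24  2.66] turn 0.39 F [0.  0.1 0.1] j [-0.29  0.32  1.69  0.    1.13 -0.56] 0.0016053984302944477
```

>>> {"op": "arm_command", "data": {"rows": "1 -0.4 -0.2 1.5 0.4; 1 -0.4 -0.2 2.3 0.4; 1 -0.4 -0.2 2.4 0.4; 1 -0.4 -0.2 2.5 0.4; 1 -0.4 -0.2 2.6 0.4"}}

```text
t: 6.9
tcp_pos: [0.5505, -0.0963, 0.1045]
ee_rot: [[-0.264, 0.964, 0.002], [0.964, 0.264, -0.001], [-0.001, 0.002, -1.0]]
ft_force: [-0.7, -1.6, 6.2]
opening: 0.0005
grip_force: 2.7
```

```bash
python3 -c "
from h import *
need(-.036,-.022,.104)"
```

```text
t 6.9 now box -0.0376 -0.0223 0.1045 shift [ 0.16 -0.03  0.05] turn -0.18 F [-0.7 -1.6  6.2] j [-0.3   0.35  1.73 -0.    1.07 -0.56] 0.0005141123445596314
```

>>> {"op": "arm_command", "data": {"rows": "1 0.9 0 -0.22 0; 1 1.8 0 -0.27 0; 1 2.7 0 -0.27 0; 1 3.5 0 -0.25 0; 1 4.3 0 -0.08 0"}}

```text
t: 7.4
tcp_pos: [0.5388, -0.0533, 0.1051]
ee_rot: [[-0.264, 0.964, 0.002], [0.964, 0.264, -0.0], [-0.001, 0.002, -1.0]]
ft_force: [1.0, 0.1, 1.4]
opening: 0.0002
grip_force: 0.6
```

>>> {"op": "arm_command", "data": {"rows": "1 0 0 -3 0; 1 -4 0 -5 0; 1 -8 0 -5 0; 1 -8 0 -5 0"}}

```text
t: 7.8
tcp_pos: [0.5611, -0.1345, 0.1545]
ee_rot: [[-0.262, 0.965, 0.002], [0.965, 0.262, -0.002], [-0.003, 0.002, -1.0]]
ft_force: [0.6, 0.1, 0.1]
opening: 0.0006
grip_force: 0.0
```

```bash
python3 -c "
from h import *
need(-.037,-.022,.104);look()"
```

```text
t 7.8 now box -0.0773 -0.0222 0.1545 shift [ 4.04 -0.06  5.04] turn -0.34 F [0.6 0.1 0.1] j [-0.36  0.33  1.62 -0.    1.19 -0.62] 0.0005834199269258976
cols box x 6..-37 mm; rows box y 0..42
  0.0 -----------::--------------------------=====
  1.5           .........                         
  3.0 ::::::::::----------@@----------::::::::::::
  4.5 ---------::-------:-%@:--------::-------::::
  6.0 ----------++++===--::-:::----==-:-------::::
  7.5 --------:=@@@@@@@@@@@@@@@@@@@@@#::------::::
  9.0 --------:=@@@@@@@@@@@@@@@@@@@@@%-:--------:-
 10.5 --------:=@@@@@@@@@@@@@@@@@@@@@%-:----------
 12.0 ----------@@@@@@@@@@@@@@@@@@@@@#------------
 13.5 ---------:@@@@@@@@@@@@@@@@@@@@@+:-----------
 15.0 --------- +%@@@@@@##@@@@@@@@% . :-----------
 16.5 ---------..*@@@@@@=-@@@@@@@@@ -*:-----------
 18.0 ---------..*@@@@@@==@@@@@@@@@ -#:-----------
 19.5 ---------..*@@@@@@==@@@@@@@@@ -#:-----------
 21.0 ---------:.#@@@@@%-=@@@@@@@@@ :=:-----------
 22.5 ---------:......:::-@@@@@@@@@ ..:-----------
 24.0 ---------=%@%%%##+--@@@@@@@@@@@*.-----------
 25.5 ---------+@@@@@@@%-=@@@@@@@@@@@%.-----------
 27.0 ---------+@@@@@@@%-=@@@@@@@@@@@*.-----------
 28.5 ---------*@@@@@@@%-=@@@@@@@@%*#-:-----------
 30.0 ---------=@@@@@@@@+*@@@@@@@@* . :-----------
 31.5 ---------*@@@@@@@@@@@@@@@@@@%#%%.-----------
 33.0 ---------*@@@@@@@@@@@@@@@@@@@@@%.-----------
 34.5 ---------+@@@@@@@@@@@@@@@@@@@@@#.-----------
 36.0 ----------@@@@@@@@@@@@@@@@@@@@@+.-----------
 37.5 --------=.%%@@@@@@@@@@@%%@@@@***:-----------
 39.0 -------==.....:--.:-===:::-=-.:.:-----------
 40.5 ------===:--::::::::=-::::::::::-=----------
 42.0 ===--====:========-+@%--==-==-=--=----------
```

Now it shows 4 moving off with 5 following, so about 4.35. The stroke gave 1.07 rad for 43 mm, as predicted. About 68 mm remain, so I repeat the stroke.

>>> {"op": "arm_command", "data": {"rows": "1 4 0 1 -0.3; 1 4 0 3.5 -0.3; 1 4 0 4.6 -0.3; 1 4 0 4.9 -0.3; 1 4 0 5.1 -0.3"}}

```text
t: 8.35
tcp_pos: [0.5478, -0.0944, 0.1048]
ee_rot: [[-0.272, 0.962, -0.002], [0.962, 0.272, -0.005], [-0.004, -0.003, -1.0]]
ft_force: [-6.6, -6.9, 18.7]
opening: 0.0006
grip_force: 9.1
```

>>> {"op": "arm_command", "data": {"rows": "1 0.9 0 -0.22 0; 1 1.8 0 -0.27 0; 1 2.7 0 -0.27 0; 1 3.5 0 -0.25 0; 1 4.3 0 -0.08 0"}}

```text
t: 8.85
tcp_pos: [0.5374, -0.0508, 0.1042]
ee_rot: [[-0.269, 0.963, 0.001], [0.963, 0.269, -0.0], [-0.0, 0.001, -1.0]]
ft_force: [-0.5, -0.9, 1.0]
opening: 0.0005
grip_force: 0.6
```

>>> {"op": "arm_command", "data": {"rows": "1 0 0 -3 0; 1 -4 0 -5 0; 1 -8 0 -5 0; 1 -8 0 -5 0"}}

```text
t: 9.25
tcp_pos: [0.561, -0.1319, 0.1542]
ee_rot: [[-0.266, 0.964, 0.003], [0.964, 0.266, -0.002], [-0.003, 0.002, -1.0]]
ft_force: [0.3, 0.7, -0.4]
opening: 0.0006
grip_force: 0.0
```

```bash
python3 -c "
from h import *
need(-.037,-.022,.104);look()"
```

```text
t 9.25 now box -0.0747 -0.0229 0.1542 shift [ 3.79 -0.1   5.01] turn -0.05 F [ 0.3  0.7 -0.4] j [-0.35  0.33  1.62 -0.    1.19 -0.62] 0.0006304503152579927
cols box x 6..-37 mm; rows box y 0..42
  0.0 ==------==-----:::------------======------=-
  1.5                   .     ........            
  3.0 ---------:----------%@:--------:::::::::::::
  4.5 ---------:----------@@::-----:-::-----::::::
  6.0 --------:-++====---=*#--=====-=::-----:-::::
  7.5 --------:+@@@@@@@@@@@@@@@@@@@@@*:------:-:::
  9.0 --------:+@@@@@@@@@@@@@@@@@@@@@%-:--------::
 10.5 --------:*@@@@@@@@@@@@@@@@@@@@@%------------
 12.0 --------:*@@@@@@@@@@@@@@@@@@@@@#:-----------
 13.5 ---------=@@@@@@@@@@@@@@@@@@@#%=:-----------
 15.0 ---------. =@@@@@@@@+...    ... :-----------
 16.5 ---------=%@@@@@@@@@#.-###%####+:-----------
 18.0 ----------@@@@@@@@@@@:=%@@@@@@@#:-----------
 19.5 ---------:@@@@@@@@@@@:=%@@@@@@@#:-----------
 21.0 ---------.#%@@@@@@@@@-=%@@@@@@@=:-----------
 22.5 --------=..-@@@@@@@@#...........:-----------
 24.0 ---------..-@@@@@@@@%--####%#=..:-----------
 25.5 ---------:. @@@@@@@@@-=@@@@@@*..:-----------
 27.0 ---------:. @@@@@@@@@-=@@@@@@+..:-----------
 28.5 ---------:. @@@@@@@@%-=@@@%@%=..:-----------
 30.0 ---------.  @@@@@@@@#.......... :-----------
 31.5 ---------*@@@@@@@@@@@@%%%%#%##**.-----------
 33.0 ---------#@@@@@@@@@@@@@@@@@@@@@%.-----------
 34.5 ---------#@@@@@@@@@@@@@@@@@@@@@#.-----------
 36.0 ---------#@@@@@@@@@@@@@@@@@@@@@=.-----------
 37.5 ---------+@%@@@@@%@@@@@@@@@@%#@*.-----------
 39.0 -----====.....-=-:::.:  .::::.-.:-----------
 40.5 ----=====.::::---:::=-:::::::::.:-----------
 42.0 =========.========-=%@--===-----------------
```

The reading is now about 5.70, between 5 and 6. About 33 mm remain, so I make a 32 mm stroke with a gentler start.

>>> {"op": "arm_command", "data": {"rows": "1 3.6 0.1 1 0; 1 3.6 0.1 3.5 0; 1 3.6 0.1 4.6 0; 1 3.6 0.1 4.9 0; 1 3.6 0.1 4.9 0"}}

```text
t: 9.8
tcp_pos: [0.5499, -0.0934, 0.1047]
ee_rot: [[-0.27, 0.963, -0.001], [0.963, 0.27, -0.001], [-0.001, -0.001, -1.0]]
ft_force: [0.1, -1.6, 0.3]
opening: 0.0003
grip_force: 3.5
```

>>> {"op": "arm_command", "data": {"rows": "1 0.7 0 -0.12 0; 1 1.4 0 -0.23 0; 1 2.1 0 -0.23 0; 1 2.8 0 -0.23 0; 1 3.2 0 -0.23 0"}}

```text
t: 10.3
tcp_pos: [0.5412, -0.0615, 0.1074]
ee_rot: [[-0.27, 0.963, 0.0], [0.963, 0.27, 0.001], [0.001, 0.0, -1.0]]
ft_force: [0.1, -0.5, 1.2]
opening: 0.0006
grip_force: 0.7
```

>>> {"op": "arm_command", "data": {"rows": "1 0 0 0 0; 1 0 0 -3 0; 1 -3 0 -5 0; 1 -7 0 -5 0; 1 -7 0 -5 0"}}

```text
t: 10.8
tcp_pos: [0.5624, -0.1338, 0.1575]
ee_rot: [[-0.266, 0.964, 0.003], [0.964, 0.266, -0.002], [-0.003, 0.002, -1.0]]
ft_force: [0.0, 1.0, -0.8]
opening: 0.0004
grip_force: 0.0
```

```bash
python3 -c "
from h import *
need(-.037,-.022,.105);look()"
```

```text
t 10.8 now box -0.0769 -0.0237 0.1575 shift [ 4.01 -0.19  5.24] turn -0.05 F [ 0.   1.  -0.8] j [-0.35  0.33  1.61 -0.    1.2  -0.62] 0.00041836991357384876
cols box x 6..-37 mm; rows box y 0..42
  0.0 -----------::::::---------------------------
  1.5           ..........   ... ...              
  3.0 ::::::::::----------%@:---------::::::::::::
  4.5 ---------::-------:-%@::-------::-------::::
  6.0 ----------+++++===--:::::::::==-:------:::::
  7.5 ----------@@@@@@@@@@@@@@@@@@@@@*::-------:::
  9.0 ---------:@@@@@@@@@@@@@@@@@@@@@%-:---------:
 10.5 ----------@@@@@@@@@@@@@@@@@@@@@%------------
 12.0 ----------@@@@@@@@@@@@@@@@@@@@@%------------
 13.5 ---------:@@@@@@@@@@@@@@@@@@@@@*:-----------
 15.0 ---------:@@@@@+.:::::::::+@@@@%------------
 16.5 ----------@@@@@@@@@@@@@@-:+@@@@%:-----------
 18.0 ----------@@@@@@@@@@@@@@=.+@@@@%:-----------
 19.5 ---------=@@@@@@@@@@@@@@=.+@@@@#:-----------
 21.0 ---------=@@@@@@@@@@@@@@=.+@@@@#:-----------
 22.5 ---------+@@@@@@@@@@@@@@+:+@@@@%.-----------
 24.0 ---------=@@@@@@@@@@@@@@*.+@@@@%.-----------
 25.5 ---------+@@@@@@@@@@@@@@*.+@@@@%.-----------
 27.0 ---------+@@@@@@@@@@@@@@*.+@@@@#.-----------
 28.5 ---------+@@@@@@@@@@@@@@*.+@@@@+.-----------
 30.0 ----------@@@@@@@@@@@@@@#=*@@@@=.-----------
 31.5 ---------+@@@@@@@@@@@@@@@@@@@@@@.-----------
 33.0 ---------=@@@@@@@@@@@@@@@@@@@@@@ -----------
 34.5 ---------=@@@@@@@@@@@@@@@@@@@@@#.-----------
 36.0 --------=-@@@@@@@@@@@@@@@@@@@@@+.-----------
 37.5 --------=:%%@@@@@%@@@@@@@@@@@#@%:-----------
 39.0 -------==...::=+-:::+::   ..:.:.:-----------
 40.5 -----====::::::---::++:::::::::::=----------
 42.0 -=--====-:-=======-+@%--===-----------------
```

The 7 spans columns 15–25.5, centred within about 0.3 mm of the index at 20.5. I move clear and take a last look at the whole scene.

>>> {"op": "arm_command", "data": {"rows": "1 -2 0 -3 0; 1 -4 0 -6 0; 1 -4 0 -6 0; 1 -4 0 -6 0"}}

```text
t: 11.25
tcp_pos: [0.5706, -0.1675, 0.2167]
ee_rot: [[-0.269, 0.963, -0.001], [0.963, 0.269, 0.002], [0.002, -0.0, -1.0]]
ft_force: [0.0, 0.6, -1.1]
opening: 0.0009
grip_force: 0.0
```

```bash
python3 - <<'E'
from h import *
from cell import viewer
d=viewer.read_camera("wrist")
cv2.imwrite("pics/f.png",cv2.resize(d['img'][:,:,::-1],(800,600)))
E
```

```text
(no output)
```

View pics/f.png

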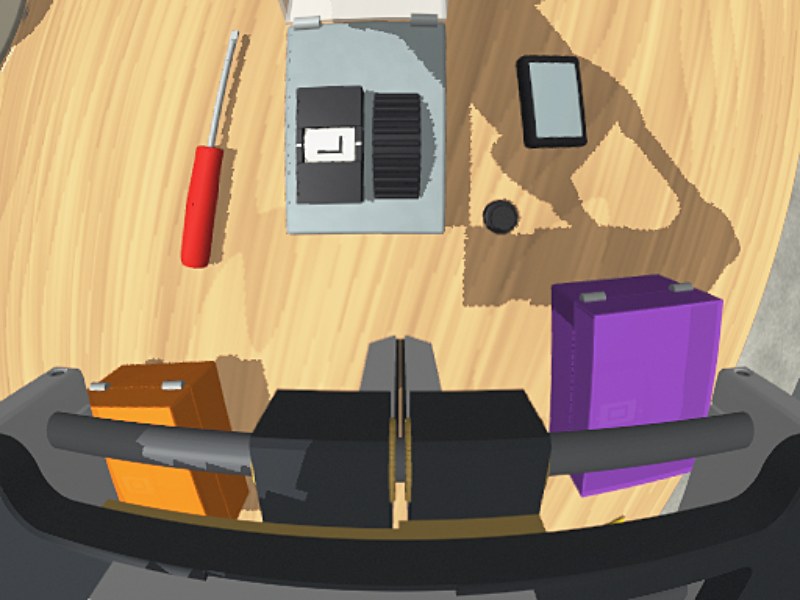

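The 7 is centred in the window at (330,145), and the cover is open at the top edge of the picture. The driver, sensor cap and display are undisturbed, and the arm is clear.

```bash
python3 -c "
from cell import ticket
print(ticket.sign_off())"
```

```text
the job is handed in; nothing more can be done
None
```

The cover is open and staying up by itself, the wheel shows 7 within about 0.3 mm of the window's middle, the nearby loose parts look unmoved, and I handed the job in at about 11 s on the robot's clock; no verdict came back.

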